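# Swing a noodle carton round the turn post and date-code it

## Robot

A 6-joint arm with a two-finger parallel gripper is mounted at the origin on the work surface. World frame = base frame: x ahead of the robot, y to its left, z up, the work surface at z = 0. Lengths are in m, angles in rad, forces in N, time in s.
With the tool pointing down it reaches from about 0.35 to 0.975 m from the base axis. Payload 4.9 kg.
Tool frame: the origin (TCP) lies on the centre line of the jaws, within the pads' length; the fingertips stand 25 mm ahead of it and the grasp point (between the pads) lies 6 mm ahead of it; z points along the fingers, y is the line along which they close (so a half turn about z gives the same grasp; the last joint's range is limited). The gripper opens to 85 mm and grips with 20 to 120 N. Pads are 22 mm wide; open, the fingers measure 114 mm over their backs; the gripper's body (76 mm by 85 mm) begins 54 mm behind the grasp point. The pads swing forward as they close: fully open they stand 13 mm farther back than shut.
Start: joints at [-1.386, 0.053, 1.613, -0, 1.476, -0.119], TCP at [0.187, -0.596, 0.256] pointing down, gripper open.
Joint ranges: [-3.01, 3.01], [-1.01, 2.22], [0.06, 2.58], [-1.02, 4.17], [0.09, 2.62], [-3.14, 3.14]. Speed limits (rad/s): [2.57, 2.57, 3.14, 3.14, 3.14, 3.14].

## Interface

Orientations are given as a unit quaternion [w, x, y, z].
In Python, from plant import state, grab_frame, get_calibration, job gives the robot as it stands. The module is installed in compiled form; this text tells all that it offers.
- The arm moves only by the tool move_arm, never from a script. Its argument "targets" is a list that holds one entry, the list of rows, each a list of 5 numbers: the opening in per cent of the stroke, from 0 (shut) to 100 (fully open), then the shift along the tool's x, y, z as a fraction of full scale, then the turn about the tool's z as a fraction of full scale. A call has 1 to 5 rows; each row shifts and turns the commanded pose from where the row before left it, along the tool's axes as they then stand; what a row does not reach is not made up. Full scale, the value 1, is 0.6 m for a shift and 6 degrees for a turn. A row lasts 1/12 s, in which the tool goes at most 41.7 mm and 7.16 degrees, less where a joint would pass 70% of its speed; a pose out of reach is approached as far as the arm can. A call with a number of a shift or a turn outside -1 to 1 is refused whole. A call with a gripper value outside its range is refused whole. The fingers move at their own pace and stop on an object; the grip force is fixed at half the most. Time passes only in rows, so rows that do not move let the fingers close. It gives the time, the measured TCP pose, the force, the opening and the grip force at its end, in the units of the state.
- state(): the state, without advancing time (a new reading comes with each control period).
- grab_frame(name): name is "scene" or "top"; returns the picture (420x560x3 uint8, red, green, blue); there is no depth.
- get_calibration(name): a dict with "vertical_fov" (degrees; the focal length in pixels is half the picture's height over the tangent of half this angle, whatever the lens; pixels are square), "cx", "cy" (the principal point, pixels), "dist_coeffs" ([k1, k2, p1, p2, k3] as OpenCV has them; the pictures are not rectified), "R" (3x3) and "t" (3): a world point X has camera coordinates R X + t. Camera axes: x right, y down, z forward; pixel columns grow to the right and rows downward; lengths in m; the calibration is good to about 2 mm. A picture is of the moment at which its call begins. get_calibration takes no time and is no camera call.
- job.job_done(): hands the job in; it is judged then, once.
The state is a dict: "time": time; "joint_pos": joint angles; "joint_vel": joint speeds; "joint_efforts": joint torques, N m; "tool_pos": TCP position; "tool_rot": TCP orientation; "contact_force": force on the tool from outside, world axes, zero at the start; "ft_torque": the same for the moment, N m; "gripper_width": opening from 0.0 (shut) to 1.0 (fully open); "grasp_force": force on a finger pad.
Only numpy, scipy, OpenCV 4.12 (cv2) and the standard library are available. Lean on these libraries where they do the work, as an engineer would, in place of code of your own. Each camera call takes 0.05 s, during which the arm holds its last target. There are 200 camera calls.

## Task

The flat carton of noodles lies crosswise in front of the date coder's lane: push it up against the turn post and swing it round on the post until it lies lengthwise along the side fence. Then, reaching in under the coder's beam, slide it fully home, square against the end stop and the fence, and press the print button. Keep the carton flat on the bed and leave the other things on the table where they are.

Things in the scene. Friction and masses are not known exactly. Their poses are not given: they have to be found in the camera images.
- coder: Bench-top date coder, fixed. Origin on the table under the turn post's axis; x along the lane towards the end stop (roughly to the robot's left), y towards the fence (roughly towards the robot), z up. All points named here except the button's share its axes. Steel bed 8 mm thick, x -190 to 300, y -295 to 75 mm. Control box x 305 to 405, y -105 to 5, up to 95 mm high. The lane's -y side is open.
- turn_post: Turn post: fixed grey round post 24 mm in diameter on the bed at the lane's mouth, in line with the fence; top 70 mm above the table. Its origin and axes are those of the coder: its vertical axis passes through the origin.
- carton: Closed flat kraft carton with a window and a blank paper panel on top: 200 mm (x) by 110 (y) by 45 high, 0.5 to 0.95 kg, origin under its centre. Starts flat on the bed, crosswise: +y side faces the post, 5 to 55 mm off; +x end is the free end, on the open side. Turned 65 to 85 degrees anticlockwise it lies along the lane, +x end leading. Too wide to grasp.
- home (a point): Point on the bed's top (8 mm above the table) where the centre of the carton's underside comes when it is fully home: 140 mm along the lane from the post's axis and 65 mm to the open side of it.
- fence (a point): Top edge of the side fence's face at its near end. The fence runs 205 mm from here along +x to the end stop, 10 mm thick, 40 mm above the bed; its face looks to -y, 2 mm behind the turn post's flank.
- end_stop (a point): Middle of the top edge of the end stop's face, which looks to -x; the stop is 125 mm wide (y), 40 mm above the bed.
- beam_edge (a point): Lower near edge of the beam over the lane, above the carton's mid line, 145 mm above the table. The beam is 45 x 45 mm and runs from 60 mm on the -y side of this point to a column (213 mm high) 87 to 133 mm on its +y side. The carton's near end comes home 15 mm past this edge: an upright tool cannot follow, one leaning back 30 to 45 degrees can.
- head (a point): Middle of the underside of the print head, which hangs on the beam's far side over the lane: 62 mm (x) by 56 mm (y), from 64 to 202 mm above the table, 11 mm over the carton.
- print_button_top (a point): Centre of the top of the print button: round grey spring button, 28 mm in diameter, on the sloping top of the control box past the end stop. It is pressed along the slope's normal: downward, leaning 23 degrees towards the coder's -y.
- print_button (a joint): Travel of the print button in m: 0 released, 0.006 fully pressed (about 5 N); springs back.
- tape_roll: Bystander: roll of packing tape lying before the bed's near (-x) end, 96 mm across, 48 high; origin under its centre.
- ink_box: Bystander: small paper box, 50 x 32 x 70 mm high, on the bed behind the fence; origin under its centre.
- sauce_jar: Bystander: sauce jar, 60 mm across, 85 high, standing beyond the control box, away from the robot.
- sauce_jar2: Bystander: second sauce jar of the same size, standing near the first.
- bundle_a: Bystander: paper-banded noodle bundle, 190 mm long, 42 thick, lying past the control box.
- knife: Bystander: carton knife, 160 mm long, 15 high, lying on the bed near its open (-y) edge.
- marker: Bystander: marker pen, 140 mm long, 15 high, before the bed's near (-x) end, on the fence side.

How it is judged:
On the way, in this order (a step that is already met when the one before it is completed fails the run):
1. the carton, still crosswise, is pushed up against the turn post (contact force between carton and turn_post above 0.3 N and angle between the x axis of carton and the x axis of coder, either way round above 0.5 rad), for 0.05 s.
2. still bearing on the post it has swung more than half way round (contact force between carton and turn_post above 0.3 N and angle between the x axis of carton and the x axis of coder, either way round below 0.45 rad), for 0.05 s.
3. the carton is fully home against end stop and fence (x of carton in the frame of home above -0.005 m and y of carton in the frame of home above -0.006 m and angle between the x axis of carton and the x axis of coder, either way round below 0.05 rad), for 0.2 s.
4. the print button is pressed with the carton home (value of joint print_button above 0.004 m and x of carton in the frame of home above -0.005 m and y of carton in the frame of home above -0.006 m), for 0.05 s.
At the end, for the whole second after the job is handed in: The carton lies flat on the bed and at rest, fully home: within 5 mm of the end stop, within 6 mm of the side fence and square to the lane within 0.05 rad; the print button has been pressed (beyond 4 mm) with the carton home and is released again (under 2 mm) (all of step 3 and x of carton in the frame of home below 0.005 m and y of carton in the frame of home below 0.005 m and z of carton in the frame of home below 0.004 m and linear speed of carton below 0.01 m/s and value of joint print_button below 0.002 m); the robot touches nothing.
It fails at once if the carton is tipped or lifted off the bed (angle between carton's own z axis and vertical above 0.2 rad or z of carton in the frame of home above 0.03 m).
It fails at once if another thing on the table is shoved more than 25 mm (distance of any of tape_roll, ink_box, sauce_jar, sauce_jar2, bundle_a, knife, marker from where it was at the start of the episode above 0.025 m).
It also fails if it takes over 72 s, if anything falls off the work surface, if the arm or the gripper's body presses on something with over 40 N, if the wrist force passes 120 N, or if a joint passes its speed limit or range.

## Working session

There is one attempt and no reset: what is moved stays moved. The work goes in short steps, Python scripts to look and compute and a tool call to move; the robot and the scene stay as the last step left them, time stands still between calls to the robot, and variables do not carry over. Pictures are saved under pics/ and viewed, at most 10 in all, crops included, and the job is handed in when it is done.

Besides the shell and the picture viewer there is one more tool, called in YAML: its name, and indented under it one key for each argument. move_arm: Moves the arm, as the interface text tells. Shift numbers are shares of 0.6 m and turn numbers shares of 6 degrees, none past 1 either way. Its arguments: {"type":"object","properties":{"targets":{"type":"array"}},"required":["targets"]}

```bash
mkdir -p pics
cat > h.py <<'E'
import numpy as np, cv2
from plant import state, grab_frame, get_calibration, job
def snap(n,f):
    im=grab_frame(n); cv2.imwrite('pics/'+f,cv2.cvtColor(im,cv2.COLOR_RGB2BGR)); return im
def cam(n):
    c=get_calibration(n); f=210/np.tan(np.radians(c['vertical_fov'])/2)
    return np.array([[f,0,c['cx']],[0,f,c['cy']],[0,0,1.]]),np.array(c['dist_coeffs'],float),np.array(c['R'],float),np.array(c['t'],float)
def ray(n,px,z):
    K,d,R,t=cam(n); out=[]
    p=cv2.undistortPoints(np.array(px,float).reshape(-1,1,2),K,d,None,None).reshape(-1,2)
    o=-R.T@t
    for q,zz in zip(p,np.broadcast_to(z,len(p))):
        v=R.T@np.array([q[0],q[1],1]); out.append(o+v*(zz-o[2])/v[2])
    return np.array(out)
def proj(n,X):
    K,d,R,t=cam(n); return cv2.projectPoints(np.array(X,float).reshape(-1,1,3),cv2.Rodrigues(R)[0],t,K,d)[0].reshape(-1,2)
E
python3 - <<'E'
from h import *
for n in('scene','top'):
    snap(n,n+'0.png'); K,d,R,t=cam(n); print(n,K[0,0],-R.T@t)
print(state())
E
```

```text
scene 382.66698852719264 [ 1.06266098 -0.71935629  0.6782646 ]
top 477.4557409707747 [0.36826806 0.02614193 1.28424106]
{'time': 0.1, 'joint_pos': array([-1.38601369e+00,  5.33087826e-02,  1.61416594e+00, -6.85850418e-06,
        1.47598756e+00, -1.19006565e-01]), 'joint_vel': array([-0.00060824,  0.00033007, -0.00488922,  0.00109167, -0.00108366,
        0.00043597]), 'joint_efforts': array([ 4.85125784e-04, -3.94902670e+01, -3.71361423e+01, -1.06468553e-04,
        3.91143825e-03,  3.14837820e-06]), 'tool_pos': array([ 0.18686026, -0.5958701 ,  0.25516926]), 'tool_rot': array([-9.34198472e-04,  9.88485696e-01,  1.51311449e-01, -3.41504296e-05]), 'contact_force': array([-0.82444959, -0.1506279 , -0.16684857]), 'ft_torque': array([ 0.00548276, -0.04211847, -0.00819847]), 'grasp_force': 0.0, 'gripper_width': 1.0005965054385653}
```

View pics/top0.png

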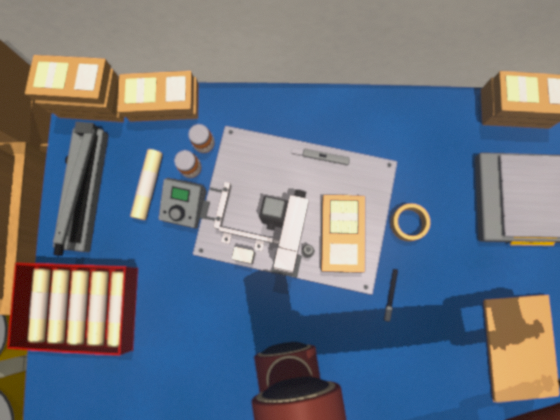

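View pics/scene0.png

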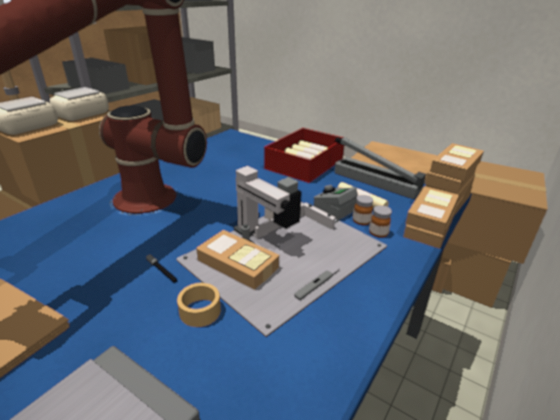

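The top view shows the coder bed, with corners at about (226,127), (396,161), (373,293) and (194,254). The post is near (308,250) and the carton spans (322..366, 194..273). The beam is near (290,235) and the button near (176,212). I'll enlarge this area.

Run:
```python
import cv2
im=cv2.imread('pics/top0.png')[118:298,155:405]
cv2.imwrite('pics/crop.png',cv2.resize(im,None,fx=3.2,fy=3.2,interpolation=cv2.INTER_CUBIC))
```

```text
(no output)
```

View pics/crop.png

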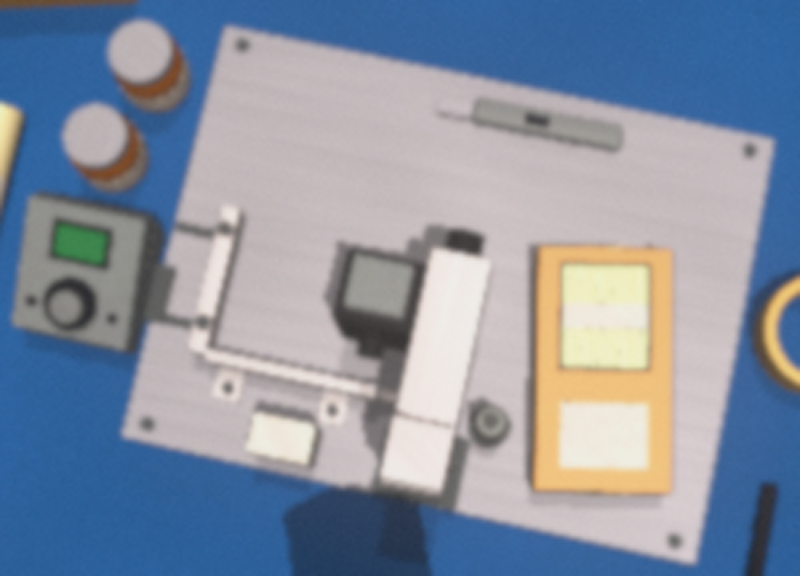

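The enlarged crop gives these pixels (crop coordinates):
- Bed corners: (225,27), (774,140), (697,563), (123,435)
- Post top: (490,421)
- Carton top corners: (540,246), (673,248), (671,492), (532,488)
- Button: (70,303)

```bash
cat >> h.py <<'E'
P=lambda a: np.array(a,float)/3.2+[155,118]-0.35
def fit(A,B): # B = R(th) A + t
    a=A-A.mean(0);b=B-B.mean(0)
    th=np.arctan2((a[:,0]*b[:,1]-a[:,1]*b[:,0]).sum(),(a*b).sum())
    R=np.array([[np.cos(th),-np.sin(th)],[np.sin(th),np.cos(th)]]);t=B.mean(0)-R@A.mean(0)
    return th,R,t,np.linalg.norm((A@R.T+t)-B,axis=1)
E
python3 - <<'E'
from h import *
W=ray('top',P([(225,27),(774,140),(697,563),(123,435)]),.008)[:,:2]
po=ray('top',P([(490,421)]),.07)[:,:2]
A=np.array([(.3,-.295),(-.19,-.295),(-.19,.075),(.3,.075),(0,0)])
th,R,t,e=fit(A,np.vstack([W,po])); print('coder',np.degrees(th),t,e)
np.savez('coder.npz',R=R,t=t)
C=ray('top',P([(540,246),(673,248),(671,492),(532,488)]),.053)[:,:2]
# carton local: free end +x = open side (image top); +y faces post (image left)
B=np.array([(.1,.055),(.1,-.055),(-.1,-.055),(-.1,.055)])
th2,R2,t2,e2=fit(B,C); print('carton yaw rel',np.degrees(th2-th),(t2-t)@R,e2, (C-t)@R)
b=ray('top',P([(70,303)]),.1)[:,:2]; print('button',b,(b-t)@R)
s=state(); print('tool',(s['tool_pos'][:2]-t)@R)
for p in [(460,243),(490,262),(432,250),(380,485),(440,492)]: print('beamtop',p,(ray('top',P([p]),.19)[:,:2]-t)@R)
print('knife',(ray('top',P([(437,104),(623,140),(475,100)]),.02)[:,:2]-t)@R,'tape',(ray('top',P([(755,325)]),.05)[:,:2]-t)@R)
E
```

```text
coder 78.90212628423679 [ 0.46497498 -0.00871853] [0.00191637 0.00214228 0.00155506 0.0024026  0.00126841]
carton yaw rel -79.67941151717993 [-0.08015429 -0.06347503] [0.00214747 0.00016028 0.00129551 0.00118921] [[-0.00929494 -0.15020042]
 [-0.11620818 -0.17163385]
 [-0.15218999  0.02375801]
 [-0.04292405  0.04417614]]
button [[0.54841342 0.3270965 ]] [[ 0.34559592 -0.01723858]]
tool [-0.62970478  0.15989573]
beamtop (460, 243) [[ 0.0509135  -0.11205019]]
beamtop (490, 262) [[ 0.02662416 -0.10288179]]
beamtop (432, 250) [[ 0.06977132 -0.10265768]]
beamtop (380, 485) [[0.06965054 0.07163608]]
beamtop (440, 492) [[0.02686467 0.06730096]]
knife [[ 0.10112817 -0.25987524]
 [-0.06065053 -0.26211611]
 [ 0.07002327 -0.27017088]] tape [[-0.19400741 -0.12368227]]
```

Coder origin is at (0.465, -0.009) with yaw 78.9°. The carton is at (-0.080, -0.063), turned -79.7° relative to the coder. First I align the tool with the coder (tool x = -coder y, tool y = -coder x), shut the jaws and approach.

move_arm:
  targets:
    - [[0,0,0,0,0.95],[0,0,0,0,0.95],[0,0,0,0,0.95],[0,0,0,0,0.95],[0,0,0,0,0.95]]

```text
time: 0.52
tool_pos: [0.1869, -0.596, 0.2555]
tool_rot: [-0.001, 0.995, -0.099, -0.0]
contact_force: [0.5, 0.7, -0.3]
gripper_width: 0.296
grasp_force: 0.0
```

move_arm:
  targets:
    - [[0,0.0233,-0.0506,0,0],[0,0.0233,-0.0506,0,0],[0,0.0233,-0.0506,0,0],[0,0.0233,-0.0506,0,0],[0,0.0233,-0.0506,0,0]]

```text
time: 0.93
tool_pos: [0.2852, -0.4593, 0.2556]
tool_rot: [-0.0, 0.995, -0.097, -0.0]
contact_force: [0.8, 0.1, -0.3]
gripper_width: -0.0
grasp_force: 0.0
```

move_arm:
  targets:
    - [[0,0.0233,-0.0506,0,0],[0,0.0233,-0.0506,0,0],[0,0.0233,-0.0506,0,0],[0,0.0233,-0.0506,0,0],[0,0.0233,-0.0506,0,0]]

```text
time: 1.35
tool_pos: [0.383, -0.3237, 0.2559]
tool_rot: [-0.0, 0.995, -0.097, -0.0]
contact_force: [0.3, -0.5, 0.3]
gripper_width: 0.007
grasp_force: 0.0
```

move_arm:
  targets:
    - [[0,0.0233,-0.0506,0,0],[0,0.0233,-0.0506,0,0],[0,0.0233,-0.0506,0,0],[0,0.0233,-0.0506,0,0],[0,0.0233,-0.0506,0,0]]

```text
time: 1.77
tool_pos: [0.4808, -0.1881, 0.2559]
tool_rot: [-0.0, 0.995, -0.097, -0.0]
contact_force: [0.4, -0.9, -0.2]
gripper_width: -0.002
grasp_force: 0.0
```

```bash
cat >> h.py <<'E'
import os
if os.path.exists('coder.npz'):
    z=np.load('coder.npz'); RC,TC=z['R'],z['t']
def rep():
    s=state(); w,x,y,zq=s['tool_rot']
    yaw=np.degrees(np.arctan2(2*(x*y+w*zq),1-2*(y*y+zq*zq)))
    print('t%.2f'%s['time'],'tcp coder',((s['tool_pos'][:2]-TC)@RC).round(4),'z %.4f'%s['tool_pos'][2],'tool-x yaw %.1f'%yaw,'F coder',(s['contact_force'][:2]@RC).round(1),s['contact_force'][2].round(1),'g',round(float(s['gripper_width']),2),'j',s['joint_pos'].round(2))
E
python3 -c "from h import *; rep()"
```

```text
t1.77 tcp coder [-0.173  -0.0501] z 0.2559 tool-x yaw -11.1 F coder [-0.8 -0.5] -0.2 g -0.0 j [-0.52 -0.21  1.86 -0.    1.49  1.25]
```

move_arm:
  targets:
    - [[0,0,0,0.0667,0],[0,0,0,0.0667,0],[0,0,0,0.0667,0],[0,0,0,0.0667,0],[0,0,0,0.0667,0]]

```text
time: 2.18
tool_pos: [0.48, -0.1893, 0.0543]
tool_rot: [0.0, 0.995, -0.096, 0.0]
contact_force: [0.8, -0.3, 0.6]
gripper_width: 0.001
grasp_force: 0.0
```

move_arm:
  targets:
    - [[0,0,-0.01,0,0],[0,0,-0.01,0,0],[0,0,-0.01,0,0],[0,0,-0.005,0,0],[0,0,-0.005,0,0]]

```text
time: 2.6
tool_pos: [0.4871, -0.1672, 0.0595]
tool_rot: [0.002, 0.995, -0.096, 0.003]
contact_force: [-0.6, -3.8, 1.2]
gripper_width: -0.003
grasp_force: 1.6
```

move_arm:
  targets:
    - [[0,0,-0.005,0,0],[0,0,-0.005,0,0],[0,0,-0.005,0,0],[0,0,-0.005,0,0],[0,0,-0.005,0,0]]

```text
time: 3.02
tool_pos: [0.4884, -0.1518, 0.0569]
tool_rot: [0.0, 0.995, -0.097, 0.001]
contact_force: [-0.6, -4.3, 3.6]
gripper_width: -0.001
grasp_force: 2.3
```

```bash
python3 -c "from h import *; rep()"
```

```text
t3.02 tcp coder [-0.1359 -0.0505] z 0.0569 tool-x yaw -11.1 F coder [-4.4 -0.2] 3.6 g -0.0 j [-0.45 -0.    2.03 -0.    1.12  1.32]
```

move_arm:
  targets:
    - [[0,0,-0.005,0,0],[0,0,-0.005,0,0],[0,0,-0.005,0,0],[0,0,-0.005,0,0],[0,0,-0.005,0,0]]

```text
time: 3.43
tool_pos: [0.4947, -0.1439, 0.059]
tool_rot: [0.009, 0.995, -0.096, 0.006]
contact_force: [7.1, -34.6, -1.0]
gripper_width: 0.005
grasp_force: 17.3
```

```bash
python3 -c "
from h import *; rep()
im=snap('top','t1.png')[118:298,155:405]
cv2.imwrite('pics/c1.png',cv2.cvtColor(cv2.resize(im,None,fx=3.2,fy=3.2,interpolation=2),4))"
```

```text
t3.43 tcp coder [-0.1269 -0.0552] z 0.0590 tool-x yaw -11.0 F coder [-32.6 -13.6] -1.0 g 0.0 j [-0.42 -0.    2.02 -0.01  1.1   1.35]
```

View pics/c1.png

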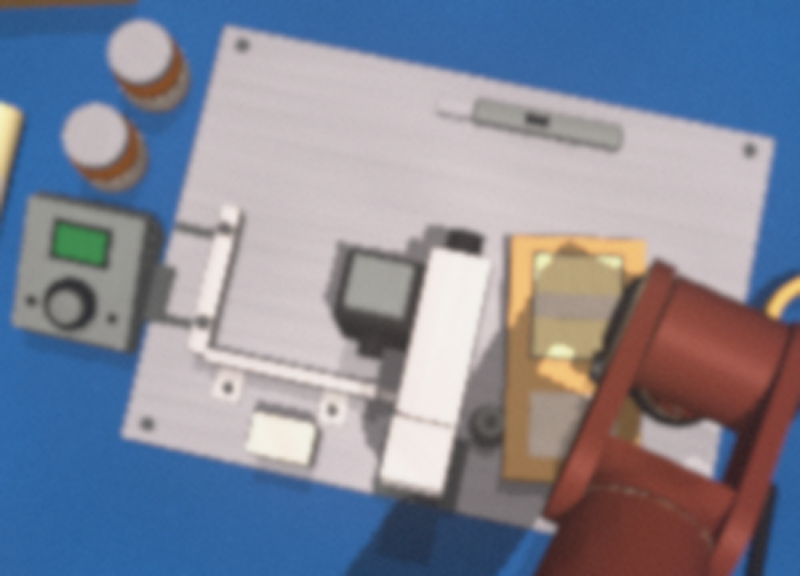

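The carton is bearing on the post (about 35 N at the end of the push). I back off and slide along its side to the free end.

move_arm:
  targets:
    - [[0,0,0.0117,0,0],[0,0.0483,-0.0058,0,0],[0,0.0483,-0.0058,0,0],[0,0.0483,-0.0058,0,0],[0,0.0483,-0.0058,0,0]]

```text
time: 3.9
tool_pos: [0.606, -0.1507, 0.0545]
tool_rot: [-0.002, 0.995, -0.097, -0.001]
contact_force: [0.5, -0.0, 0.8]
gripper_width: 0.001
grasp_force: 0.0
```

```bash
python3 -c "
from h import *; rep()
print((ray('top',P([(510,237),(645,240),(503,478)]),.053)[:,:2]-TC)@RC)"
```

```text
t3.90 tcp coder [-0.1122 -0.1657] z 0.0545 tool-x yaw -11.1 F coder [ 0.1 -0.4] 0.8 g 0.0 j [-0.36  0.25  1.75  0.    1.14  1.4 ]
[[ 0.01627567 -0.15237368]
 [-0.09248293 -0.17333364]
 [-0.01862454  0.0413214 ]]
```

move_arm:
  targets:
    - [[0,0.0075,-0.0125,0,0],[0,0.0075,-0.0125,0,0],[0,0.0064,-0.013,0,0],[0,0.0064,-0.013,0,0],[0,0.0053,-0.0135,0,0]]

```text
time: 4.32
tool_pos: [0.6319, -0.1169, 0.0555]
tool_rot: [-0.0, 0.995, -0.097, -0.001]
contact_force: [-0.5, -0.7, 0.4]
gripper_width: 0.001
grasp_force: 0.6
```

move_arm:
  targets:
    - [[0,0.0053,-0.0135,0,0],[0,0.0042,-0.014,0,0],[0,0.0042,-0.014,0,0],[0,0.0029,-0.0143,0,0],[0,0.0029,-0.0143,0,0]]

```text
time: 4.73
tool_pos: [0.6527, -0.0781, 0.0564]
tool_rot: [-0.0, 0.995, -0.097, 0.0]
contact_force: [0.5, 0.5, -0.1]
gripper_width: 0.001
grasp_force: 0.0
```

```bash
python3 -c "
from h import *; rep()
im=snap('top','t2.png')[118:298,155:405]
cv2.imwrite('pics/c2.png',cv2.cvtColor(cv2.resize(im,None,fx=3.2,fy=3.2,interpolation=2),4))"
```

```text
t4.73 tcp coder [-0.0319 -0.1976] z 0.0564 tool-x yaw -11.1 F coder [ 0.6 -0.4] -0.1 g 0.0 j [-0.23  0.32  1.67  0.    1.16  1.53]
```

View pics/c2.png

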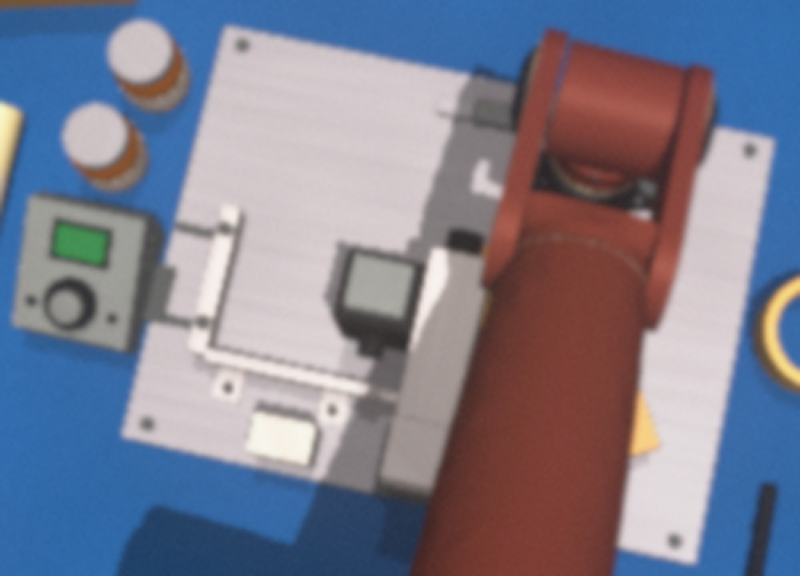

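The top view shows the arm hiding most of the carton. The corner at (660,445) has swung, but the tool force is now zero, so I check with the scene camera.

```bash
python3 -c "
from h import *
im=snap('scene','s2.png')[150:340,150:400]
cv2.imwrite('pics/sc2.png',cv2.cvtColor(cv2.resize(im,None,fx=3,fy=3,interpolation=2),4))"
```

```text
(no output)
```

View pics/sc2.png

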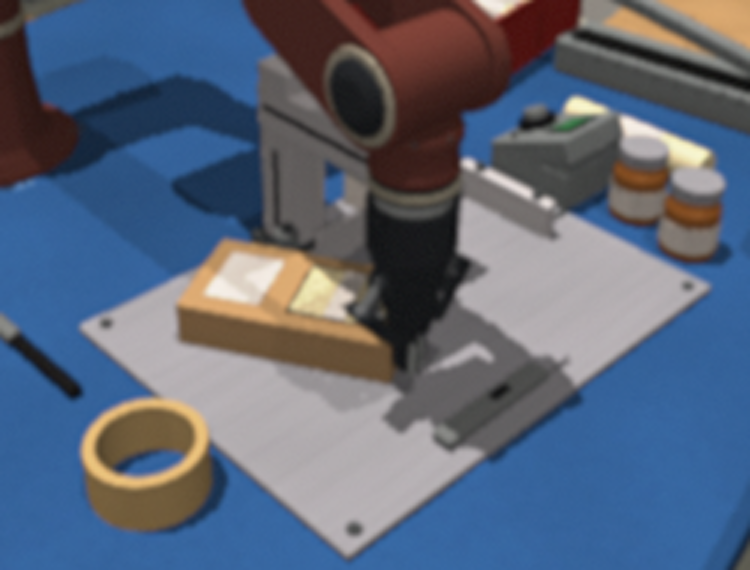

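The scene view shows the carton partly swung, with the finger slipped just past its free-end corner at crop (393,382). I compute the carton's pose from its visible corners.

```bash
python3 -c "
from h import *
Q=lambda a: np.array(a,float)/3+[150,150]-.33
b=(ray('scene',Q([(180,342),(393,382)]),.008)[:,:2]-TC)@RC
c=(ray('scene',Q([(180,307),(225,240)]),.053)[:,:2]-TC)@RC
print(b,c)
A=np.array([(-.1,-.055),(.1,-.055),(-.1,-.055),(-.1,.055)])
th,R,t,e=fit(A,np.vstack([b,c])); print(np.degrees(th),t,e)
for l in [(.1,-.055),(.1,.055),(-.1,-.055),(-.1,.055)]: print(l,R@l+t)
print('post local',R.T@(-t))
"
```

```text
[[-0.13553297 -0.01152832]
 [-0.03278719 -0.18348546]] [[-0.1370751  -0.01939489]
 [-0.04366669  0.03801754]]
-58.61991451832484 [-0.03775222 -0.07246477] [0.00438324 0.00299551 0.00367605 0.00361925]
(0.1, -0.055) [-0.03263618 -0.18647716]
(0.1, 0.055) [ 0.06127433 -0.12919874]
(-0.1, -0.055) [-0.13677876 -0.0157308 ]
(-0.1, 0.055) [-0.04286826  0.04154763]
post local [-0.04220741  0.06996361]
```

move_arm:
  targets:
    - [[0,0,0.0433,0,0],[0,0,0.0433,0,0],[0,-0.042,-0.0067,0,0],[0,-0.015,-0.02,0,0],[0,0,-0.0167,0,0]]

```text
time: 5.25
tool_pos: [0.612, -0.0976, 0.0556]
tool_rot: [-0.0, 0.995, -0.097, -0.001]
contact_force: [0.2, -2.1, -0.6]
gripper_width: -0.001
grasp_force: 0.6
```

move_arm:
  targets:
    - [[0,0.0033,-0.0215,0,0],[0,0.005,-0.0215,0,0],[0,0.0033,-0.0215,0,0],[0,0.0025,-0.0215,0,0],[0,0.0008,-0.0215,0,0]]

```text
time: 5.67
tool_pos: [0.6362, -0.0347, 0.0564]
tool_rot: [0.0, 0.995, -0.096, 0.0]
contact_force: [0.5, -0.7, 1.0]
gripper_width: -0.001
grasp_force: 0.6
```

```bash
python3 -c "
from h import *; rep()
im=snap('scene','s3.png')[150:340,150:400]
cv2.imwrite('pics/sc3.png',cv2.cvtColor(cv2.resize(im,None,fx=3,fy=3,interpolation=2),4))"
```

```text
t5.67 tcp coder [ 0.0075 -0.173 ] z 0.0564 tool-x yaw -11.0 F coder [-0.6 -0.6] 1.0 g -0.0 j [-0.17  0.27  1.72  0.    1.15  1.59]
```

View pics/sc3.png

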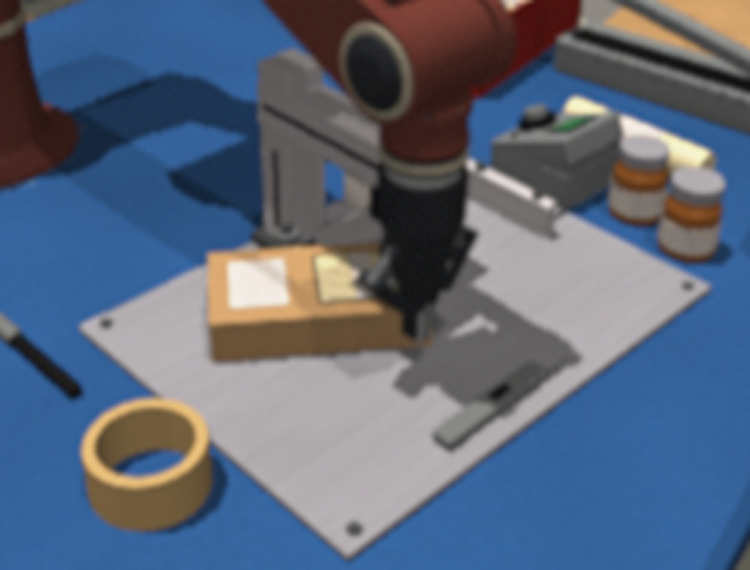

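The carton is now near half way: near corner top (211,326), bottom (213,360), far bottom corner about (430,346), back-left top (208,254).

```bash
cat >> h.py <<'E'
def pose(pbl,pbr,ptl,ptb):
    Q=lambda a: np.array(a,float)/3+[150,150]-.33
    b=(ray('scene',Q([pbl,pbr,ptl,ptb]),[.008,.008,.053,.053])[:,:2]-TC)@RC
    A=np.array([(-.1,-.055),(.1,-.055),(-.1,-.055),(-.1,.055)])
    th,R,t,e=fit(A,b); print(np.degrees(th),t,e)
    for l in [(.1,-.055),(.1,.055),(-.1,-.055),(-.1,.055)]: print(l,R@l+t)
    print('post local',R.T@(-t))
E
python3 -c "
from h import *
pose((213,360),(430,346),(211,326),(208,254))"
```

```text
-35.957793222887794 [-0.01984383 -0.07047287] [0.00572359 0.00327928 0.00346768 0.00301279]
(0.1, -0.055) [ 0.02880575 -0.17371152]
(0.1, 0.055) [ 0.09339655 -0.08467204]
(-0.1, -0.055) [-0.1330842  -0.05627369]
(-0.1, 0.055) [-0.0684934   0.03276578]
post local [-0.02531832  0.06869632]
```

Yaw is about -36°. I retreat, turn the tool a quarter turn and open it, so one finger leads towards the fence while the body stays clear of the beam.

move_arm:
  targets:
    - [[0,0.054,0,0,0],[0,0.054,0,0,0],[100,0,0,0,-1],[100,0,0,0,-1],[100,0,0,0,-1]]

```text
time: 6.13
tool_pos: [0.6991, -0.0482, 0.0556]
tool_rot: [-0.0, 0.998, 0.063, -0.0]
contact_force: [0.5, 0.5, 0.1]
gripper_width: 0.419
grasp_force: 0.0
```

move_arm:
  targets:
    - [[100,0,0,0,-1],[100,0,0,0,-1],[100,0,0,0,-1],[100,0,0,0,-1],[100,0,0,0,-1]]

```text
time: 6.55
tool_pos: [0.6986, -0.048, 0.0559]
tool_rot: [-0.0, 0.948, 0.319, -0.0]
contact_force: [0.5, 0.3, -0.4]
gripper_width: 1.0
grasp_force: 0.0
```

move_arm:
  targets:
    - [[100,0,0,0,-1],[100,0,0,0,-1],[100,0,0,0,-1],[100,0,0,0,-1],[100,0,0,0,-1]]

```text
time: 6.97
tool_pos: [0.6986, -0.048, 0.0559]
tool_rot: [-0.0, 0.833, 0.554, -0.0]
contact_force: [-0.0, 0.2, -0.0]
gripper_width: 1.003
grasp_force: 0.0
```

move_arm:
  targets:
    - [[100,0,0,0,-1],[100,0,0,0,-1],[100,0,0,0,0]]

```text
time: 7.22
tool_pos: [0.6986, -0.0481, 0.0559]
tool_rot: [-0.0, 0.771, 0.636, 0.0]
contact_force: [-0.1, -0.4, 0.1]
gripper_width: 1.002
grasp_force: 0.0
```

```bash
python3 -c "from h import *; rep()"
```

```text
t7.22 tcp coder [ 0.0063 -0.2368] z 0.0559 tool-x yaw 79.0 F coder [-0.4 -0. ] 0.1 g 1.0 j [-0.18  0.41  1.55  0.    1.18  0.02]
```

move_arm:
  targets:
    - [[100,0.0133,-0.0133,0.01,0],[100,0.0108,-0.0067,0,0],[100,0.0108,-0.0067,0,0],[100,0.0108,-0.0067,0,0],[100,0.0108,-0.0067,0,0]]

```text
time: 7.63
tool_pos: [0.6813, -0.01, 0.0502]
tool_rot: [0.0, 0.772, 0.635, 0.0]
contact_force: [1.6, -1.7, -1.5]
gripper_width: 0.998
grasp_force: 0.9
```

move_arm:
  targets:
    - [[100,0.0087,-0.0037,0,0],[100,0.0087,-0.0037,0,0],[100,0.0087,-0.0037,0,0],[100,0.0087,-0.0037,0,0],[100,0.0087,-0.0037,0,0]]

```text
time: 8.05
tool_pos: [0.6757, 0.0171, 0.0504]
tool_rot: [0.0, 0.772, 0.635, 0.0]
contact_force: [0.2, -2.1, 0.1]
gripper_width: 0.995
grasp_force: 0.6
```

```bash
python3 -c "
from h import *; rep()
im=snap('scene','s4.png')[150:340,150:400]
cv2.imwrite('pics/sc4.png',cv2.cvtColor(cv2.resize(im,None,fx=3,fy=3,interpolation=2),4))"
```

```text
t8.05 tcp coder [ 0.0659 -0.2018] z 0.0504 tool-x yaw 78.9 F coder [-2.  -0.6] 0.1 g 0.99 j [-0.08  0.36  1.62 -0.    1.16  0.11]
```

View pics/sc4.png

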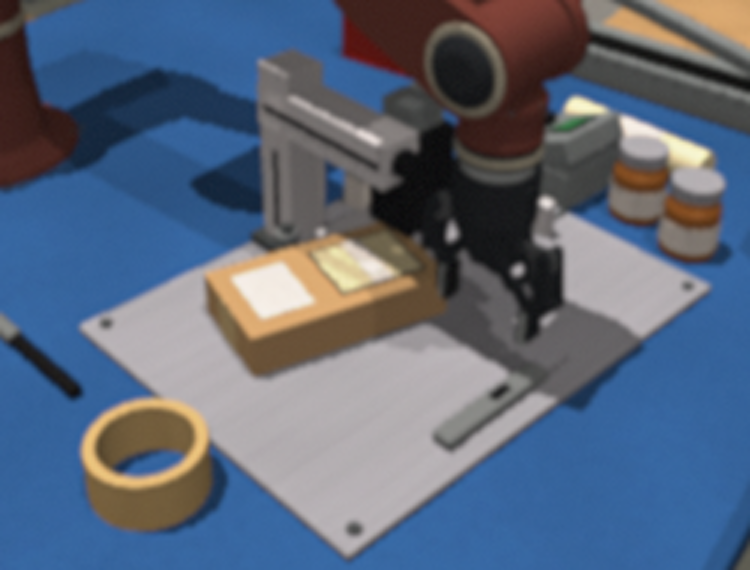

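The carton's corners are now at bottom (260,376) and (441,308), top (256,341) and back (207,280). The finger is touching at its free end.

```bash
python3 -c "
from h import *
pose((260,376),(441,308),(255,341),(207,280))"
```

```text
-11.11602073619994 [-0.00845329 -0.06810592] [0.00710502 0.00457283 0.00174783 0.00810879]
(0.1, -0.055) [ 0.07906679 -0.14135369]
(0.1, 0.055) [ 0.10027439 -0.03341742]
(-0.1, -0.055) [-0.11718097 -0.10279442]
(-0.1, 0.055) [-0.09597337  0.00514184]
post local [-0.00483588  0.06845794]
```

move_arm:
  targets:
    - [[100,0.0017,-0.0067,0,0],[100,0.0017,-0.0067,0,0],[100,0.0017,-0.0067,0,0],[100,0.0017,-0.0067,0,0],[100,0,-0.0067,0,0]]

```text
time: 8.52
tool_pos: [0.66, 0.0256, 0.0522]
tool_rot: [0.002, 0.773, 0.635, 0.005]
contact_force: [10.9, 2.9, -2.5]
gripper_width: 1.001
grasp_force: 4.6
```

```bash
python3 -c "from h import *; rep()"
```

```text
t8.52 tcp coder [ 0.0712 -0.1848] z 0.0522 tool-x yaw 78.8 F coder [  5.  -10.1] -2.5 g 1.0 j [-0.07  0.32  1.67  0.    1.14  0.12]
```

The push ended at about 10 N towards the fence, so the carton is bearing on post and fence. Now I retreat, lift, go round to the near end and turn back.

move_arm:
  targets:
    - [[100,0,0.05,0,0],[100,0,0,-0.065,0],[100,0,0,-0.065,0],[100,-0.0626,0,0,0],[100,-0.0626,0,0,0]]

```text
time: 8.93
tool_pos: [0.6736, -0.0544, 0.1321]
tool_rot: [0.002, 0.771, 0.637, 0.002]
contact_force: [-0.3, -1.2, -0.8]
gripper_width: 0.999
grasp_force: 0.0
```

move_arm:
  targets:
    - [[100,-0.0626,0,0,0],[100,-0.0626,0,0,0],[100,-0.0626,0,0,0],[100,-0.0626,0,0,0],[100,-0.0626,0,0,0]]

```text
time: 9.35
tool_pos: [0.6341, -0.2405, 0.1279]
tool_rot: [-0.001, 0.772, 0.635, -0.0]
contact_force: [0.9, 0.2, -0.9]
gripper_width: 1.0
grasp_force: 0.0
```

move_arm:
  targets:
    - [[100,0,0,0,1],[100,0,0,0,1],[100,0,0,0,1],[100,0,0,0,1],[100,0,0,0,1]]

```text
time: 9.77
tool_pos: [0.6346, -0.2391, 0.1277]
tool_rot: [-0.001, 0.912, 0.411, -0.001]
contact_force: [0.0, 0.9, -1.3]
gripper_width: 1.0
grasp_force: 0.0
```

move_arm:
  targets:
    - [[100,0,0,0,1],[100,0,0,0,1],[100,0,0,0,1],[100,0,0,0,1],[100,0,0,0,1]]

```text
time: 10.18
tool_pos: [0.6347, -0.2388, 0.1277]
tool_rot: [-0.001, 0.987, 0.162, -0.001]
contact_force: [0.2, -0.6, -0.2]
gripper_width: 1.001
grasp_force: 0.0
```

move_arm:
  targets:
    - [[100,0,0,0,1],[100,0,0,0,1],[100,0,0,0,1],[100,0,0,0,1],[100,0,0,0,1]]

```text
time: 10.6
tool_pos: [0.6346, -0.2388, 0.1277]
tool_rot: [-0.001, 0.995, -0.099, -0.001]
contact_force: [-0.1, -0.1, 0.1]
gripper_width: 0.995
grasp_force: 0.0
```

move_arm:
  targets:
    - [[100,-0.065,0,0,0],[100,-0.065,0,0,0],[100,-0.065,0,0,0],[100,-0.065,0,0,0],[100,0,0,0,0]]

```text
time: 11.02
tool_pos: [0.4739, -0.2053, 0.1235]
tool_rot: [-0.003, 0.995, -0.097, -0.006]
contact_force: [0.9, 1.1, -1.2]
gripper_width: 1.001
grasp_force: 0.0
```

```bash
python3 -c "
from h import *; rep()
im=snap('scene','s5.png')[150:340,150:400]
cv2.imwrite('pics/sc5.png',cv2.cvtColor(cv2.resize(im,None,fx=3,fy=3,interpolation=2),4))"
```

```text
t11.02 tcp coder [-0.1912 -0.0466] z 0.1235 tool-x yaw -11.2 F coder [ 1.2 -0.7] -1.2 g 1.0 j [-0.55 -0.08  1.97 -0.    1.26  1.21]
```

View pics/sc5.png

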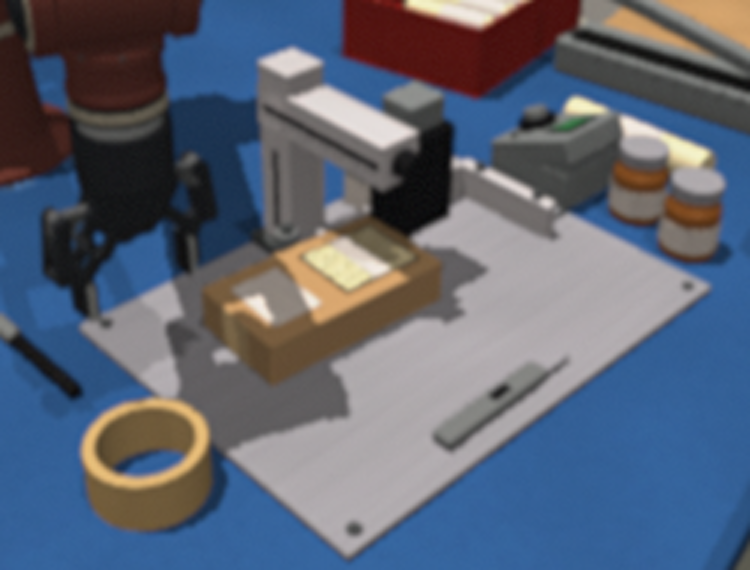

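The carton now lies along the lane, with corners at bottom (272,384) and (438,292), top (270,349) and back (203,297). The tool is behind its near end.

```bash
python3 -c "
from h import *
pose((272,384),(438,292),(270,349),(203,297))"
```

```text
0.45930124907896025 [-0.01258045 -0.06533374] [0.00810016 0.00349563 0.0045892  0.0102237 ]
(0.1, -0.055) [ 0.08785723 -0.11953035]
(0.1, 0.055) [ 0.08697545 -0.00953389]
(-0.1, -0.055) [-0.11213634 -0.1211336 ]
(-0.1, 0.055) [-0.11301813 -0.01113713]
post local [0.01310377 0.0652308 ]
```

move_arm:
  targets:
    - [[100,0,0,0.065,0],[100,0,0,0.065,0],[100,0,0,0,0],[100,0,-0.0133,0,0],[100,0,-0.0133,0,0]]

```text
time: 11.48
tool_pos: [0.4868, -0.1937, 0.0518]
tool_rot: [0.0, 0.995, -0.097, 0.001]
contact_force: [0.2, 0.7, 0.8]
gripper_width: 0.996
grasp_force: 0.0
```

move_arm:
  targets:
    - [[100,0,-0.0133,0,0],[100,0,-0.0133,0,0],[100,0,-0.0133,0,0],[100,0,-0.0133,0,0],[100,0,-0.0133,0,0]]

```text
time: 11.9
tool_pos: [0.4946, -0.1545, 0.052]
tool_rot: [0.001, 0.995, -0.097, 0.002]
contact_force: [0.3, -5.3, 3.3]
gripper_width: 1.0
grasp_force: 2.6
```

```bash
python3 -c "from h import *; rep()"
```

```text
t11.90 tcp coder [-0.1374 -0.0572] z 0.0520 tool-x yaw -11.1 F coder [-5.1 -1.3] 3.3 g 1.0 j [-0.45  0.02  2.01 -0.    1.1   1.32]
```

move_arm:
  targets:
    - [[100,0,-0.0133,0,0],[100,0,-0.0133,0,0],[100,0,-0.0133,0,0],[100,0,-0.0133,0,0],[100,0,-0.0133,0,0]]

```text
time: 12.32
tool_pos: [0.5025, -0.1156, 0.0517]
tool_rot: [0.001, 0.995, -0.097, 0.002]
contact_force: [0.9, -5.9, 0.9]
gripper_width: 0.998
grasp_force: 2.6
```

move_arm:
  targets:
    - [[100,0,-0.0133,0,0],[100,0,-0.0133,0,0],[100,0,-0.0133,0,0],[100,0,-0.01,0,0],[100,0,-0.005,0,0]]

```text
time: 12.73
tool_pos: [0.5081, -0.0824, 0.0509]
tool_rot: [0.0, 0.995, -0.096, 0.001]
contact_force: [2.2, -5.6, 1.3]
gripper_width: 1.002
grasp_force: 2.6
```

```bash
python3 -c "from h import *; rep(); im=snap('top','t6.png'); snap('scene','s6.png')"
```

```text
t12.73 tcp coder [-0.0641 -0.0565] z 0.0509 tool-x yaw -11.1 F coder [-5.  -3.2] 1.3 g 1.0 j [-0.31  0.02  2.02 -0.    1.1   1.46]
```

move_arm:
  targets:
    - [[100,0,-0.01,0,0],[100,0,-0.01,0,0],[100,0,-0.01,0,0],[100,0,-0.01,0,0],[100,0,-0.01,0,0]]

```text
time: 13.25
tool_pos: [0.5129, -0.0529, 0.0503]
tool_rot: [0.0, 0.995, -0.097, -0.0]
contact_force: [-1.6, -4.9, 3.3]
gripper_width: 0.999
grasp_force: 2.4
```

```bash
python3 -c "
from h import *; rep()
im=snap('scene','s7.png')[120:310,210:400]
cv2.imwrite('pics/sc7.png',cv2.cvtColor(cv2.resize(im,None,fx=3.1,fy=3.1,interpolation=2),4))"
```

```text
t13.25 tcp coder [-0.0342 -0.0556] z 0.0503 tool-x yaw -11.1 F coder [-5.2  0.7] 3.3 g 1.0 j [-0.25  0.02  2.02 -0.    1.11  1.52]
```

View pics/sc7.png

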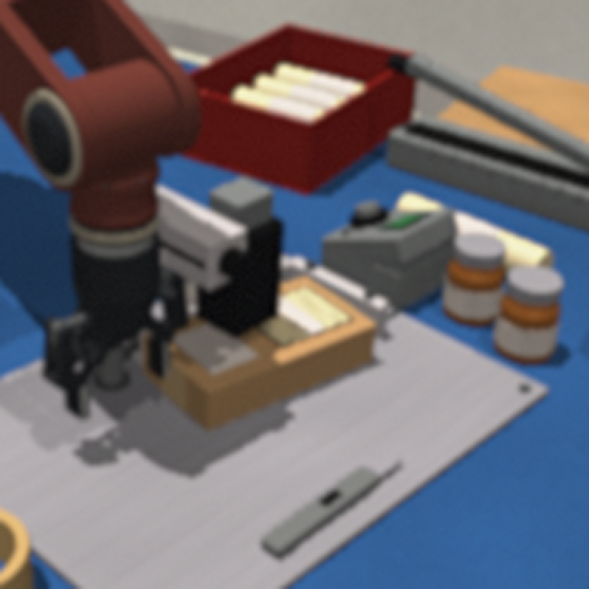

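That was my tenth and last picture. It shows the carton under the beam with its near bottom corner at (210,428), top (208,395), far bottom corner (373,353), and a little way still to go to the stop.

```bash
python3 -c "
from h import *
Q=lambda a: np.array(a,float)/3.1+[210,120]-.33
print((ray('scene',Q([(210,428),(373,353),(208,393),(376,320)]),[.008,.008,.053,.053])[:,:2]-TC)@RC)"
```

```text
[[ 0.01736279 -0.11943925]
 [ 0.21940039 -0.14448775]
 [ 0.01017372 -0.12332274]
 [ 0.21175386 -0.1494873 ]]
```

move_arm:
  targets:
    - [[100,0,-0.005,0,0],[100,0,-0.005,0,0],[100,0,-0.004,0,0],[100,0,0,0,0]]

```text
time: 13.63
tool_pos: [0.5145, -0.0446, 0.05]
tool_rot: [-0.0, 0.995, -0.097, -0.0]
contact_force: [-0.1, -1.8, 1.5]
gripper_width: 1.003
grasp_force: 1.0
```

```bash
python3 -c "from h import *; rep()"
```

```text
t13.63 tcp coder [-0.0257 -0.0555] z 0.0500 tool-x yaw -11.1 F coder [-1.7 -0.3] 1.5 g 1.0 j [-0.23  0.02  2.02  0.    1.1   1.53]
```

move_arm:
  targets:
    - [[100,0,-0.004,0,0],[100,0,-0.004,0,0],[100,0,0,0,0]]

```text
time: 13.88
tool_pos: [0.5154, -0.0401, 0.05]
tool_rot: [-0.0, 0.995, -0.097, -0.0]
contact_force: [-0.5, -2.6, 2.1]
gripper_width: 0.999
grasp_force: 1.3
```

```bash
python3 -c "from h import *; rep()"
```

```text
t13.88 tcp coder [-0.0211 -0.0556] z 0.0500 tool-x yaw -11.1 F coder [-2.7 -0. ] 2.1 g 1.0 j [-0.22  0.02  2.01  0.    1.1   1.54]
```

move_arm:
  targets:
    - [[100,0,-0.0035,0,0],[100,0,-0.0035,0,0],[100,0,0,0,0]]

```text
time: 14.13
tool_pos: [0.5161, -0.0393, 0.0505]
tool_rot: [0.004, 0.995, -0.096, -0.0]
contact_force: [-4.2, -16.4, 1.9]
gripper_width: 0.998
grasp_force: 8.1
```

```bash
python3 -c "from h import *; rep()"
```

```text
t14.13 tcp coder [-0.0201 -0.0561] z 0.0505 tool-x yaw -11.0 F coder [-16.9   1. ] 1.9 g 1.0 j [-0.22  0.02  2.01 -0.01  1.1   1.55]
```

The stop reaction is 17 N and the finger position puts the carton's corner at the end stop. The picture showed its front slightly off the fence, so I go round and square it with a push towards the fence at the front.

move_arm:
  targets:
    - [[100,0,0.05,0,0],[100,0,0,-0.0417,0],[100,0,0,-0.0417,0],[100,0.0642,0,0,0],[100,0.0642,0,0,0]]

```text
time: 14.55
tool_pos: [0.586, -0.0814, 0.1021]
tool_rot: [0.001, 0.995, -0.097, 0.001]
contact_force: [1.2, -0.0, 0.2]
gripper_width: 1.001
grasp_force: 0.0
```

move_arm:
  targets:
    - [[50,0.0642,0,0,0],[0,0.0642,0,0,0],[0,0,-0.0583,0,0],[0,0,-0.0583,0,0],[0,0,-0.0583,0,0]]

```text
time: 14.97
tool_pos: [0.6824, 0.009, 0.099]
tool_rot: [-0.001, 0.995, -0.098, -0.001]
contact_force: [-0.4, 0.3, -0.3]
gripper_width: 0.294
grasp_force: 0.0
```

move_arm:
  targets:
    - [[0,0,-0.0583,0,0],[0,0,-0.0583,0,0],[0,0,-0.0583,0,0],[0,0,-0.0583,0,0],[0,0,0,0,0]]

```text
time: 15.38
tool_pos: [0.7088, 0.1518, 0.0997]
tool_rot: [-0.002, 0.996, -0.094, -0.0]
contact_force: [-0.4, -0.6, 0.8]
gripper_width: 0.0
grasp_force: 0.0
```

```bash
python3 -c "from h import *; rep()"
```

```text
t15.38 tcp coder [ 0.2045 -0.2083] z 0.0997 tool-x yaw -10.8 F coder [-0.6  0.3] 0.8 g 0.0 j [0.11 0.41 1.47 0.   1.26 1.86]
```

move_arm:
  targets:
    - [[0,0,0.0117,0.0375,0],[0,0,0,0.0375,0],[0,-0.028,0,0,0],[0,-0.028,0,0,0],[0,-0.028,0,0,0]]

```text
time: 15.8
tool_pos: [0.6568, 0.148, 0.0535]
tool_rot: [-0.001, 0.995, -0.097, -0.001]
contact_force: [1.8, 0.4, -0.7]
gripper_width: -0.001
grasp_force: 1.6
```

move_arm:
  targets:
    - [[0,-0.01,0,0,0],[0,-0.01,0,0,0],[0,-0.01,0,0,0],[0,-0.007,0,0,0],[0,0,0,0,0]]

```text
time: 16.22
tool_pos: [0.636, 0.1521, 0.0555]
tool_rot: [-0.0, 0.995, -0.097, -0.0]
contact_force: [0.3, 0.8, 0.2]
gripper_width: 0.002
grasp_force: 0.0
```

```bash
python3 -c "from h import *; rep()"
```

```text
t16.22 tcp coder [ 0.1907 -0.1369] z 0.0555 tool-x yaw -11.1 F coder [ 0.8 -0.1] 0.2 g 0.0 j [0.12 0.31 1.68 0.   1.16 1.89]
```

move_arm:
  targets:
    - [[0,-0.004,0,0,0],[0,-0.004,0,0,0],[0,-0.004,0,0,0],[0,-0.003,0,0,0],[0,0,0,0,0]]

```text
time: 16.63
tool_pos: [0.631, 0.1529, 0.057]
tool_rot: [-0.0, 0.995, -0.097, 0.005]
contact_force: [9.3, -2.2, -2.9]
gripper_width: -0.003
grasp_force: 5.3
```

```bash
python3 -c "from h import *; rep()"
```

```text
t16.63 tcp coder [ 0.1906 -0.1318] z 0.0570 tool-x yaw -11.1 F coder [-0.4 -9.6] -2.9 g -0.0 j [ 0.12  0.29  1.69 -0.    1.14  1.89]
```

The carton is square on the fence (9.6 N, finger at the expected place). The tool is close by, so I drag the carton from its top towards the stop, beyond the head.

move_arm:
  targets:
    - [[0,0.025,0,0,0],[0,0,0,-0.0575,0],[0,0,0,-0.0575,0],[0,-0.065,0,0,0],[0,-0.065,0,0,0]]

```text
time: 17.05
tool_pos: [0.5681, 0.1657, 0.1282]
tool_rot: [-0.001, 0.995, -0.098, 0.003]
contact_force: [-0.8, 1.2, -0.2]
gripper_width: -0.0
grasp_force: 0.0
```

move_arm:
  targets:
    - [[0,0,0,0.035,0],[0,0,0,0.03,0],[0,0,0,0.005,0],[0,0,0,0.005,0],[0,0,0,0.003,0]]

```text
time: 17.47
tool_pos: [0.567, 0.1692, 0.0797]
tool_rot: [-0.003, 0.995, -0.096, 0.002]
contact_force: [1.2, 13.8, 6.1]
gripper_width: -0.006
grasp_force: 0.0
```

```bash
python3 -c "from h import *; rep()"
```

```text
t17.47 tcp coder [ 0.1943 -0.0659] z 0.0797 tool-x yaw -11.1 F coder [13.8  1.5] 6.1 g -0.01 j [0.16 0.14 1.83 0.01 1.17 1.92]
```

move_arm:
  targets:
    - [[0,0,-0.005,0,0],[0,0,-0.005,0,0],[0,0,-0.005,0,0],[0,0,0,0,0]]

```text
time: 17.8
tool_pos: [0.5677, 0.1744, 0.0781]
tool_rot: [0.0, 0.995, -0.097, 0.0]
contact_force: [-1.0, -1.9, 4.6]
gripper_width: -0.001
grasp_force: 2.5
```

```bash
python3 -c "from h import *; rep()"
```

```text
t17.80 tcp coder [ 0.1995 -0.0655] z 0.0781 tool-x yaw -11.1 F coder [-2.1  0.7] 4.6 g -0.0 j [ 0.17  0.15  1.82 -0.    1.17  1.94]
```

move_arm:
  targets:
    - [[0,0,0,0.005,0],[0,0,-0.002,0.003,0],[0,0,-0.005,0,0],[0,0,-0.005,0,0],[0,0,0,0,0]]

```text
time: 18.22
tool_pos: [0.5713, 0.1793, 0.0779]
tool_rot: [0.003, 0.995, -0.096, 0.002]
contact_force: [-6.9, -11.8, 25.6]
gripper_width: -0.001
grasp_force: 12.2
```

```bash
python3 -c "from h import *; rep()"
```

```text
t18.22 tcp coder [ 0.205  -0.0681] z 0.0779 tool-x yaw -11.1 F coder [-12.9   4.5] 25.6 g -0.0 j [ 0.18  0.16  1.81 -0.01  1.17  1.95]
```

The drag met 13 N of reaction at 26 N of pressure. I go back to the near end for the finger push, which also uncovers the front for a camera check.

move_arm:
  targets:
    - [[0,0,0,-0.05,0],[0,0,0,-0.05,0],[0,0.0625,0,0,0],[0,0.0625,0,0,0],[0,0.0625,0,0,0]]

```text
time: 18.63
tool_pos: [0.6801, 0.1599, 0.1333]
tool_rot: [-0.0, 0.995, -0.097, 0.0]
contact_force: [0.9, -0.4, -0.2]
gripper_width: -0.001
grasp_force: 0.0
```

move_arm:
  targets:
    - [[0,0.0625,0,0,0],[50,0,0.0619,0,0],[100,0,0.0619,0,0],[100,0,0.0619,0,0],[100,0,0.0619,0,0]]

```text
time: 19.05
tool_pos: [0.6865, 0.0056, 0.1309]
tool_rot: [-0.0, 0.995, -0.097, -0.001]
contact_force: [0.8, -1.2, 0.7]
gripper_width: 0.57
grasp_force: 0.0
```

move_arm:
  targets:
    - [[100,0,0.0619,0,0],[100,0,0.0619,0,0],[100,0,0.0619,0,0],[100,-0.0658,0,0,0],[100,-0.0658,0,0,0]]

```text
time: 19.47
tool_pos: [0.5873, -0.0895, 0.1308]
tool_rot: [-0.001, 0.995, -0.099, -0.001]
contact_force: [-0.2, 0.1, -0.5]
gripper_width: 0.997
grasp_force: 0.0
```

move_arm:
  targets:
    - [[100,-0.0658,0,0,0],[100,-0.0658,0,0,0],[100,0,0,0,0],[100,0,0,0,0]]

```text
time: 19.8
tool_pos: [0.5078, -0.0711, 0.1305]
tool_rot: [-0.001, 0.995, -0.097, -0.002]
contact_force: [0.6, -0.3, 0.9]
gripper_width: 1.001
grasp_force: 0.0
```

Run:
```python
from h import *
rep(); im=snap('top','t8.png').astype(float)
def px(x,y,z):
    X=np.append(RC@np.array([x,y])+TC,z); return proj('top',X)[0]
a=cv2.imread('pics/top0.png')[:,:,::-1].astype(float)
# profile along lane x at y lines, at carton top height, now and at the start
for y in(-.11,-.09,-.065,-.04,-.02):
    r=[]
    for x in np.arange(.19,.256,.003):
        u,v=px(x,y,.05); p=cv2.getRectSubPix(im.astype(np.float32),(1,1),(float(u),float(v)))[0,0]
        r.append(int(p[0]-p[2]))
    print(y,r)
for x in(.15,.18,.21,.23):
    r=[]
    for y in np.arange(-.145,-.1,.003):
        u,v=px(x,y,.05); p=cv2.getRectSubPix(im.astype(np.float32),(1,1),(float(u),float(v)))[0,0]; r.append(int(p[0]-p[2]))
    r2=[]
    for y in np.arange(-.03,.006,.003):
        u,v=px(x,y,.05); p=cv2.getRectSubPix(im.astype(np.float32),(1,1),(float(u),float(v)))[0,0]; r2.append(int(p[0]-p[2]))
    print(x,r,r2)
```

```text
t19.80 tcp coder [-0.0529 -0.0541] z 0.1305 tool-x yaw -11.1 F coder [-0.2 -0.6] 0.9 g 1.0 j [-0.28 -0.1   1.98  0.    1.26  1.48]
-0.11 [115, 115, 115, 115, 114, 113, 114, 114, 114, 116, 117, 116, 111, 89, 44, 16, 11, 12, 10, 7, 5, 6]
-0.09 [45, 46, 47, 47, 45, 44, 45, 50, 59, 82, 108, 116, 114, 99, 54, 18, 13, 16, 12, 12, 12, 13]
-0.065 [45, 44, 44, 44, 43, 46, 47, 49, 56, 77, 106, 117, 117, 106, 67, 27, 13, 13, 11, 11, 12, 11]
-0.04 [45, 45, 42, 43, 45, 46, 46, 48, 55, 75, 108, 116, 114, 101, 62, 24, 13, 14, 13, 13, 13, 13]
-0.02 [118, 118, 117, 116, 117, 117, 116, 116, 116, 116, 116, 116, 114, 102, 66, 26, 13, 13, 13, 12, 13, 14]
0.15 [9, 9, 9, 9, 9, 9, 12, 31, 67, 89, 88, 82, 75, 62, 53] [87, 110, 115, 116, 116, 110, 65, 27, 13, 15, 16, 11]
0.18 [9, 9, 8, 9, 9, 9, 16, 45, 90, 112, 117, 117, 112, 81, 39] [94, 115, 117, 117, 117, 104, 63, 28, 14, 12, 15, 8]
0.21 [8, 9, 10, 8, 8, 8, 14, 50, 100, 114, 117, 116, 111, 89, 62] [100, 114, 117, 116, 115, 107, 55, 22, 12, 13, 16, 18]
0.23 [7, 8, 8, 8, 8, 9, 14, 31, 54, 68, 76, 76, 73, 72, 79] [92, 95, 94, 92, 89, 71, 36, 19, 14, 13, 13, 9]
```

move_arm:
  targets:
    - [[100,0,0,0.0667,0],[100,0,0,0.0667,0],[100,0,-0.0167,0,0],[100,0,-0.0167,0,0],[100,0,-0.01,0,0]]

```text
time: 20.27
tool_pos: [0.5165, -0.0461, 0.0524]
tool_rot: [0.001, 0.995, -0.096, -0.001]
contact_force: [-0.3, -5.8, -13.1]
gripper_width: 0.997
grasp_force: 0.0
```

```bash
cat > chk.py <<'E'
from h import *
def cross(v,c,lv=62):
    v=np.array(v,float); i=np.where((v[:-1]-lv)*(v[1:]-lv)<=0)[0]
    return [round(float(c[k]+(lv-v[k])/(v[k+1]-v[k])*(c[k+1]-c[k])),4) for k in i]
def chk(f):
    im=snap('top',f).astype(np.float32)
    def val(x,y):
        u,v=proj('top',np.append(RC@np.array([x,y])+TC,.05))[0]; return cv2.getRectSubPix(im,(1,1),(float(u),float(v)))[0,0]
    xs=np.arange(.222,.262,.002)
    for y in(-.11,-.08,-.05,-.02):
        p=np.array([val(x,y) for x in xs]); print('front y',y,cross(p[:,0]-p[:,2],xs)[-1:])
    print('lum',[int(val(x,-.065).mean()) for x in xs])
    ys=np.arange(-.025,.005,.002)
    for x in(.15,.18,.21): print('fence x',x,cross([float(val(x,y)[0]-val(x,y)[2]) for y in ys],ys)[-1:])
E
python3 -c "
from chk import *
rep(); chk('t9.png')"
```

```text
t20.27 tcp coder [-0.0268 -0.0577] z 0.0524 tool-x yaw -11.0 F coder [-5.7 -0.8] -13.1 g 1.0 j [-0.23  0.02  2.01 -0.    1.11  1.53]
front y -0.11 [0.2308]
front y -0.08 [0.2321]
front y -0.05 [0.2323]
front y -0.02 [0.2323]
lum [178, 181, 181, 176, 166, 150, 133, 129, 144, 179, 214, 229, 234, 234, 232, 227, 219, 205, 198, 194, 192]
fence x 0.15 [-0.0117]
fence x 0.18 [-0.0119]
fence x 0.21 [-0.0123]
```

The push at 5.7 N comes with -13 N vertical and no finger load, so a knuckle is catching the beam's lower edge. The check shows a gap of about 8 mm at the stop. I back off, lower the tool by 1 cm and push again.

move_arm:
  targets:
    - [[100,0,0.03,0,0],[100,0,0,0.0167,0],[100,0,-0.015,0,0],[100,0,-0.01,0,0],[100,0,0,0,0]]

```text
time: 20.73
tool_pos: [0.517, -0.048, 0.0442]
tool_rot: [-0.0, 0.995, -0.096, 0.002]
contact_force: [0.5, -0.2, 0.2]
gripper_width: 1.001
grasp_force: 0.0
```

```bash
python3 -c "
from h import *
rep()"
```

```text
t20.73 tcp coder [-0.0285 -0.0586] z 0.0442 tool-x yaw -11.0 F coder [-0.1 -0.5] 0.2 g 1.0 j [-0.24  0.04  2.01  0.    1.09  1.53]
```

Clear of the beam now. I go forward in small steps.

move_arm:
  targets:
    - [[100,0,-0.005,0,0],[100,0,-0.005,0,0],[100,0,-0.003,0,0],[100,0,0,0,0]]

```text
time: 21.07
tool_pos: [0.5177, -0.0417, 0.0435]
tool_rot: [0.0, 0.995, -0.097, 0.001]
contact_force: [-0.1, -1.8, 1.2]
gripper_width: 1.002
grasp_force: 1.1
```

```bash
python3 -c "
from h import *
rep()"
```

```text
t21.07 tcp coder [-0.0223 -0.0581] z 0.0435 tool-x yaw -11.1 F coder [-1.8 -0.3] 1.2 g 1.0 j [-0.22  0.04  2.01 -0.    1.09  1.54]
```

move_arm:
  targets:
    - [[100,0,-0.004,0,0],[100,0,-0.004,0,0],[100,0,0,0,0]]

```text
time: 21.32
tool_pos: [0.5181, -0.0369, 0.0428]
tool_rot: [-0.0, 0.995, -0.097, 0.0]
contact_force: [-0.0, -2.4, 1.5]
gripper_width: 0.998
grasp_force: 1.5
```

```bash
python3 -c "
from chk import *
rep(); chk('t10.png')"
```

```text
t21.32 tcp coder [-0.0174 -0.0575] z 0.0428 tool-x yaw -11.1 F coder [-2.4 -0.4] 1.5 g 1.0 j [-0.21  0.04  2.01  0.    1.09  1.55]
front y -0.11 [0.2391]
front y -0.08 [0.2393]
front y -0.05 [0.2396]
front y -0.02 [0.2395]
lum [208, 189, 172, 173, 178, 182, 182, 183, 189, 202, 221, 231, 234, 234, 232, 227, 219, 205, 196, 193, 192]
fence x 0.15 [-0.0118]
fence x 0.18 [-0.0122]
fence x 0.21 [-0.0128]
```

move_arm:
  targets:
    - [[100,0,-0.003,0,0],[100,0,-0.003,0,0],[100,0,0,0,0]]

```text
time: 21.62
tool_pos: [0.5187, -0.036, 0.043]
tool_rot: [0.003, 0.995, -0.096, 0.0]
contact_force: [-1.7, -14.9, 3.8]
gripper_width: 1.003
grasp_force: 7.4
```

```bash
python3 -c "
from chk import *
rep(); chk('t11.png')"
```

```text
t21.62 tcp coder [-0.0164 -0.058 ] z 0.0430 tool-x yaw -11.0 F coder [-15.   -1.2] 3.8 g 1.0 j [-0.21  0.04  2.01 -0.01  1.09  1.56]
front y -0.11 [0.2397]
front y -0.08 [0.2398]
front y -0.05 [0.2405]
front y -0.02 [0.2403]
lum [212, 196, 175, 172, 175, 180, 181, 182, 186, 196, 215, 226, 232, 233, 231, 227, 219, 205, 197, 193, 192]
fence x 0.15 [-0.012]
fence x 0.18 [-0.0123]
fence x 0.21 [-0.0129]
```

The carton is home: 15 N at the stop, front edge at 0.240, fence side level. I withdraw, and triangulate the button.

move_arm:
  targets:
    - [[100,0,0.03,0,0],[100,0,0.03,0,0],[0,0,0,-0.065,0],[0,0,0,-0.065,0],[0,0,0,-0.065,0]]

```text
time: 22.08
tool_pos: [0.51, -0.068, 0.159]
tool_rot: [-0.001, 0.995, -0.097, -0.002]
contact_force: [0.9, -0.5, -0.4]
gripper_width: 0.603
grasp_force: 0.0
```

move_arm:
  targets:
    - [[0,0,0,-0.065,0],[0,0,0,-0.065,0],[0,0,0,-0.065,0],[0,0,0,0,0]]

```text
time: 22.42
tool_pos: [0.5149, -0.0688, 0.2861]
tool_rot: [0.0, 0.995, -0.096, 0.007]
contact_force: [1.7, -0.8, 0.8]
gripper_width: 0.011
grasp_force: 0.0
```

Run:
```python
from h import *
rep()
from scipy.optimize import least_squares
pt=P([(70,303)])[0]; ps=np.array([329,187.8])
r=least_squares(lambda X: np.r_[proj('top',X)[0]-pt,proj('scene',X)[0]-ps],[.55,.32,.08])
X=r.x; print(X,(X[:2]-TC)@RC,r.fun)
for z in(.06,.07,.08,.09): w=ray('top',[pt],z)[0]; print(z,(w[:2]-TC)@RC,proj('scene',w)[0])
```

```text
t22.42 tcp coder [-0.0494 -0.0605] z 0.2861 tool-x yaw -11.1 F coder [-0.5 -1.8] 0.8 g 0.01 j [-0.28 -0.23  1.83  0.    1.53  1.49]
[0.55371387 0.33508706 0.07099554] [ 0.35445731 -0.02090185] [-0.21413343 -0.34225496 -0.51679583  0.10668928]
0.06 [ 0.35674237 -0.02125287] [328.71621389 190.5684226 ]
0.07 [ 0.35395575 -0.0202493 ] [328.21694219 188.14495655]
0.08 [ 0.35116914 -0.01924573] [327.71294846 185.69816895]
0.09 [ 0.34838253 -0.01824216] [327.20416286 183.22770912]
```

move_arm:
  targets:
    - [[0,-0.006,-0.056,0,0],[0,-0.006,-0.056,0,0],[0,-0.006,-0.056,0,0],[0,-0.006,-0.056,0,0],[0,-0.006,-0.056,0,0]]

```text
time: 22.83
tool_pos: [0.5255, 0.1018, 0.2754]
tool_rot: [-0.001, 0.995, -0.097, -0.001]
contact_force: [1.2, -0.6, 0.0]
gripper_width: 0.001
grasp_force: 0.0
```

move_arm:
  targets:
    - [[0,-0.006,-0.056,0,0],[0,-0.006,-0.056,0,0],[0,-0.006,-0.056,0,0],[0,-0.006,-0.056,0,0],[0,-0.006,-0.056,0,0]]

```text
time: 23.25
tool_pos: [0.5399, 0.2703, 0.2751]
tool_rot: [-0.0, 0.995, -0.096, -0.001]
contact_force: [0.6, 0.2, 0.3]
gripper_width: 0.002
grasp_force: 0.0
```

move_arm:
  targets:
    - [[0,-0.006,-0.056,0,0],[0,-0.006,-0.056,0,0],[0,0,0,0,0],[0,0,0,0,0]]

```text
time: 23.58
tool_pos: [0.5456, 0.3371, 0.2747]
tool_rot: [0.0, 0.995, -0.095, -0.002]
contact_force: [-0.6, -0.6, -0.5]
gripper_width: 0.002
grasp_force: 0.0
```

```bash
python3 -c "
from h import *
rep()"
```

```text
t23.58 tcp coder [ 0.3548 -0.0126] z 0.2747 tool-x yaw -10.9 F coder [-0.7  0.5] -0.5 g 0.0 j [0.44 0.08 1.55 0.   1.51 2.2 ]
```

move_arm:
  targets:
    - [[0,0.007,0,0.065,0],[0,0,0,0.065,0],[0,0,0,0.065,0],[0,0,0,0.065,0],[0,0,0,0,0]]

```text
time: 24.0
tool_pos: [0.5447, 0.3306, 0.1097]
tool_rot: [0.004, 0.995, -0.097, -0.008]
contact_force: [-2.0, -1.5, -2.9]
gripper_width: -0.002
grasp_force: 0.0
```

move_arm:
  targets:
    - [[0,0,0,0.007,0],[0,0,0,0.006,0],[0,0,0,0.005,0],[0,0,0,0,0]]

```text
time: 24.33
tool_pos: [0.5523, 0.3349, 0.1124]
tool_rot: [-0.001, 0.995, -0.097, 0.002]
contact_force: [0.2, 0.7, -0.3]
gripper_width: -0.003
grasp_force: 0.0
```

```bash
python3 -c "
from h import *
rep()"
```

```text
t24.33 tcp coder [ 0.354  -0.0195] z 0.1124 tool-x yaw -11.1 F coder [ 0.7 -0.1] -0.3 g -0.0 j [0.43 0.22 1.68 0.   1.24 2.19]
```

move_arm:
  targets:
    - [[0,-0.004,0,0.006,0],[0,0,0,0.006,0],[0,0,0,0.006,0],[0,0,0,0,0]]

```text
time: 24.67
tool_pos: [0.5499, 0.3355, 0.1014]
tool_rot: [-0.001, 0.995, -0.097, 0.002]
contact_force: [-0.6, 0.2, 5.9]
gripper_width: 0.0
grasp_force: 2.8
```

```bash
python3 -c "
from h import *
rep()"
```

```text
t24.67 tcp coder [ 0.3542 -0.0171] z 0.1014 tool-x yaw -11.1 F coder [0.1 0.6] 5.9 g 0.0 j [ 0.43  0.23  1.69 -0.    1.22  2.2 ]
```

move_arm:
  targets:
    - [[0,0.001,0,0.004,0],[0,0.001,0,0.004,0],[0,0.001,0,0.004,0],[0,0,0,0,0]]

```text
time: 25.0
tool_pos: [0.5508, 0.3358, 0.1004]
tool_rot: [-0.0, 0.995, -0.096, -0.001]
contact_force: [-19.3, -7.3, 38.3]
gripper_width: 0.001
grasp_force: 20.5
```

```bash
python3 -c "
from h import *
rep()"
```

```text
t25.00 tcp coder [ 0.3546 -0.0179] z 0.1004 tool-x yaw -11.1 F coder [-10.9  17.5] 38.3 g 0.0 j [0.43 0.24 1.68 0.   1.22 2.2 ]
```

38 N directed along the slope's normal suggests the button has bottomed. I release it in steps to see the spring.

move_arm:
  targets:
    - [[0,-0.001,0,-0.01,0],[0,0,0,0,0]]

```text
time: 25.17
tool_pos: [0.5503, 0.3356, 0.1012]
tool_rot: [-0.001, 0.995, -0.096, 0.001]
contact_force: [-2.7, 0.3, 13.6]
gripper_width: -0.001
grasp_force: 7.3
```

move_arm:
  targets:
    - [[0,0,0,-0.004,0],[0,0,0,0,0]]

```text
time: 25.33
tool_pos: [0.5501, 0.3355, 0.1019]
tool_rot: [-0.001, 0.995, -0.097, 0.001]
contact_force: [-0.5, -0.1, 5.2]
gripper_width: 0.003
grasp_force: 2.3
```

move_arm:
  targets:
    - [[0,0,0,-0.004,0],[0,0,0,0,0]]

```text
time: 25.5
tool_pos: [0.5497, 0.3354, 0.1032]
tool_rot: [-0.001, 0.995, -0.097, 0.0]
contact_force: [-1.6, 2.4, 3.6]
gripper_width: 0.001
grasp_force: 1.9
```

move_arm:
  targets:
    - [[0,0,0,-0.004,0],[0,0,0,0,0]]

```text
time: 25.67
tool_pos: [0.5494, 0.3347, 0.1048]
tool_rot: [0.0, 0.995, -0.097, -0.0]
contact_force: [-1.2, 2.1, 2.3]
gripper_width: 0.002
grasp_force: 1.5
```

The force dies away gradually (5.2, 3.6, 2.3 N), so the button was fully pressed. I lift clear and check the carton.

move_arm:
  targets:
    - [[0,0,0,-0.03,0],[0,0,0,-0.06,0],[0,0,0,-0.06,0],[0,0,0,-0.06,0],[0,0,0,0,0]]

```text
time: 26.08
tool_pos: [0.5534, 0.3355, 0.24]
tool_rot: [-0.003, 0.995, -0.097, 0.006]
contact_force: [1.5, 0.9, 2.0]
gripper_width: 0.002
grasp_force: 0.0
```

```bash
python3 -c "
from chk import *
rep(); chk('t12.png')"
```

```text
t26.08 tcp coder [ 0.3548 -0.0205] z 0.2400 tool-x yaw -11.1 F coder [ 1.2 -1.3] 2.0 g 0.0 j [ 0.43  0.11  1.58 -0.    1.44  2.2 ]
front y -0.11 [0.2397]
front y -0.08 [0.2398]
front y -0.05 [0.2406]
front y -0.02 [0.2404]
lum [211, 196, 174, 171, 175, 179, 180, 181, 186, 197, 216, 226, 231, 232, 230, 225, 216, 201, 193, 190, 190]
fence x 0.15 [-0.012]
fence x 0.18 [-0.0122]
fence x 0.21 [-0.0129]
```

```bash
python3 -c "
from plant import job
print(job.job_done())"
```

```text
the job is handed in; nothing more can be done
None
```

I handed the job in at about 26 s of the 72 s. The carton was swung round on the turn post and slid home square against the end stop and fence. The print button was pressed fully and released; the tool gave no verdict.

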